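# Turn the pen tray end for end beside the desk socket

## Task

On the illustrator's desk, put the crumpled paper ball into the cardboard scrap box, then reverse the wooden pen tray end for end: slide it on the desk, never lifting or tipping it, and leave it lying back squarely within its tape marks, with its red end at the red tape. The pop-up socket stands too close for turning the tray on the spot, so slide the tray clear before turning it and do not strike the socket; leave the mug, the glass and the highlighter where they are.

Things in the scene. Friction and masses are not known exactly. Their poses are not given: they have to be found in the camera images.
- tray_center (a point): centre (half-way up, 15 mm over the desk) of the open-topped pale wooden pen tray: 200 long x 60 wide x 30 mm high, weighing 0.2 to 0.42 kg, loose on the desk and easily slid. It is empty: inside 184 x 44 mm and 25 mm deep (floor 5 mm, walls 8 mm thick), so that two open fingers standing in it can push its walls and turn it, or a wall can be pinched. Its x axis runs along the tray towards the red end, y across it, z up
- tray_red (a point): middle of the tray's red end face, 15 mm up, 100 mm from the tray's centre
- tray_plain (a point): middle of the tray's plain wooden end face, 15 mm up, 100 mm from the tray's centre
- spot_red (a point): point on the desk where the red end's face belongs: 12 mm inside the red strip of tape. The tape marks are flat: a strip across each end and two short strips beside each end, red at one end and white at the other, framing a place 224 x 84 mm; at the start the tray lies there the wrong way round. x axis from the white to the red tape
- spot_plain (a point): the same for the plain end, 12 mm inside the white strip of tape; the middle of the place is half-way between these two points
- socket: pop-up power socket: an upright aluminium cylinder of 56 mm diameter and 50 mm height with a black top, fixed to the desk about 83 mm sideways from the middle of the tray's place, on one side or the other (the paper ball lies at the other side). Origin: centre of its foot on the desk
- ball_center (a point): centre, 23 mm over the desk, of the crumpled ball of white paper: about 40 to 50 mm across, stiff and facetted, 20 g; it can be gripped anywhere around its middle
- bin_in (a point): centre of the inner floor (5 mm over the desk) of the open cardboard scrap box: 150 x 150 mm outside, 60 mm high, walls 5 mm, 0.5 kg. x and y axes along its sides. It stands to the left or the right of the tray
- mug: white mug, 80 mm diameter, 85 mm high, with a handle; origin at the centre of its foot. It stands on the side away from the scrap box
- tumbler: drinking glass, 68 mm diameter, 80 mm high, about 180 mm from the middle of the tray's place, beyond its red-tape end; origin at the centre of its foot
- highlighter: green highlighter pen with a black cap, 119 x 28 x 18 mm, lying on the desk beyond the white-tape end of the tray's place; origin under its middle
- tray: the pen tray itself: origin at the centre of its underside. It is smooth and slides; push its walls low down, near its floor, lest it tips
- ball: the paper ball itself: origin at the centre of its underside as it first lies
Things that resemble listed ones, but are neither listed nor needed, are in the scene too. Several things look just like the tray: the one meant starts farthest from the robot's base.

How it is judged:
On the way, in this order (a step that is already met when the one before it is completed fails the run):
1. the paper ball lies in the scrap box (x of ball_center in the frame of bin_in between -0.07 and 0.07 m and y of ball_center in the frame of bin_in between -0.07 and 0.07 m and z of ball_center in the frame of bin_in between 0 and 0.055 m), for 0.2 s.
2. the pen tray has been turned end for end (horizontal distance between tray_red and spot_red below 0.1 m and horizontal distance between tray_plain and spot_plain below 0.1 m), for 0.2 s.
At the end, for the whole second after the job is handed in: The paper ball lies inside the scrap box; the tray lies flat on the desk at rest, each end face within 20 mm of its own point (red end at the red tape) (all of step 1 and horizontal distance between tray_red and spot_red below 0.02 m and horizontal distance between tray_plain and spot_plain below 0.02 m and height (world z) of tray_center between 0.01 and 0.02 m and angle between tray_center's own z axis and vertical below 0.1 rad and linear speed of tray below 0.02 m/s and linear speed of ball below 0.05 m/s); the robot touches nothing.
It fails at once if the socket is struck (over 2 N) (contact force between socket and anything else above 2 N).
It fails at once if the tray is lifted (by over 20 mm) or tipped (over 0.35 rad) (height (world z) of tray_center above 0.035 m or angle between tray_center's own z axis and vertical above 0.35 rad).
It fails at once if the mug is moved by over 25 mm (distance of mug from where it was at the start of the episode above 0.025 m).
It fails at once if the glass is moved by over 25 mm (distance of tumbler from where it was at the start of the episode above 0.025 m).
It fails at once if the highlighter is moved by over 25 mm (distance of highlighter from where it was at the start of the episode above 0.025 m).
It also fails if it takes over 62 s, if anything falls off the work surface, if the arm or the gripper's body presses on something with over 40 N, if the wrist force passes 120 N, or if a joint passes its speed limit or range.

## Robot

A 7-joint arm with a two-finger parallel gripper is mounted at the origin on the work surface. World frame = base frame: x ahead of the robot, y to its left, z up, the work surface at z = 0. Lengths are in m, angles in rad, forces in N, time in s.
With the tool pointing down it reaches from about 0.425 to 0.925 m from the base axis. Payload 6.8 kg.
Tool frame: the origin (TCP) lies on the front face of the gripper's body, between the roots of the fingers; the fingertips stand 73 mm ahead of it and the grasp point (between the pads) lies 54 mm ahead of it (env.nose_length is the distance from the TCP to the fingertips, in m); z points along the fingers, y is the line along which they close (so a half turn about z gives the same grasp; the last joint's range is limited). The gripper opens to 85 mm and grips with 20 to 120 N. Pads are 22 mm wide; open, the fingers measure 114 mm over their backs; the gripper's body (76 mm by 85 mm) begins 54 mm behind the grasp point. The pads swing forward as they close: fully open they stand 13 mm farther back than shut.
Start: joints at [-1.344, 0.477, 0.022, 1.555, -0.011, 1.109, -0.083], TCP at [0.222, 0.638, 0.304] pointing down, gripper open.
Joint ranges: [-2.96, 2.96], [-0.34, 2.1], [-1.41, 1.46], [0.24, 2.44], [-1.37, 4.51], [0.17, 1.92], [-2.96, 2.96]. Speed limits (rad/s): [2.39, 2.39, 3.14, 3.14, 3.14, 3.14, 3.14].

## Interface

Orientations are given as a unit quaternion [w, x, y, z].
In Python, from cell import env, kin, camera, calibration, job gives the robot as it stands. The module is installed in compiled form; this text tells all that it offers. Calls block until the motion is done:
- env.reach(position, orientation): joint-space move of the TCP to a pose.
- env.movel(position, velocity=0.15, rot=None, stop_force=None): straight line of the TCP; rot=None keeps the orientation; velocity is the mean speed in m/s. With stop_force (N) it stops when the force on the tool has changed by that much, and returns True; else False.
- env.goto_joints(angles): joint-space move.
- env.grip(opening, f_grip=None): finger opening in m; f_grip is the grip in N (None keeps the last); returns when the fingers have stopped.
- env.dwell(seconds).
- kin.inverse_kinematics(position, orientation): joint angles nearest the present ones, or None.
- env.get_state(): the state.
- camera(name): name is "scene" or "side" or "wrist"; returns (picture, depth): 480x640x3 uint8, blue, green, red; 480x640 float32, m along the optical axis (not along the pixel's ray), 0 where there is no reading.
- calibration(name): a dict with "fx", "fy", "cx", "cy" (pixels), "rvec" (rotation vector, rad) and "tvec" (3), from world to camera coordinates, as OpenCV has them. Camera axes: x right, y down, z forward; pixel columns grow to the right and rows downward; lengths in m; the calibration is good to about 2 mm. A picture is of the moment at which its call begins: read the wrist's pose just before it. calibration takes no time and is no camera call; for the wrist camera it gives the pose at the moment of the call.
A pose or a line that the arm cannot do raises env.PlanningError and nothing moves.
- job.job_done(): hands the job in; it is judged then, once.
The state is a dict: "time": time; "qpos": joint angles; "joint_velocities": joint speeds; "joint_torque": joint torques, N m; "tcp_pos": TCP position; "orientation": TCP orientation; "force": force on the tool from outside, world axes, zero at the start; "torque": the same for the moment, N m; "opening": finger opening in m; "gripper_force": force on a finger pad.
Only numpy, scipy, OpenCV 4.12 (cv2) and the standard library are available. Lean on these libraries where they do the work, as an engineer would, in place of code of your own. Each camera call takes 0.05 s, during which the arm holds its last target. There are 200 camera calls.

## Working session

There is one attempt and no reset: what is moved stays moved. The work goes in short steps, each a Python script; the robot and the scene stay as the last script left them, time stands still between calls to the robot, and variables do not carry over. Pictures are saved under pics/ and viewed, at most 10 in all, crops included, and the job is handed in when it is done.

```bash
mkdir -p pics; cat > h.py <<'E'
import numpy as np, cv2
from cell import env, kin, camera, calibration, job
def cam(n):
    c=calibration(n); p,d=camera(n); return c,p,d
def w2p(c,P):
    K=np.array([[c['fx'],0,c['cx']],[0,c['fy'],c['cy']],[0,0,1.]])
    return cv2.projectPoints(np.float64(P).reshape(-1,1,3),np.float64(c['rvec']),np.float64(c['tvec']),K,None)[0].reshape(-1,2)
def p2w(c,uv,z):
    """intersect pixel ray with plane z"""
    R=cv2.Rodrigues(np.float64(c['rvec']))[0]; o=-R.T@np.float64(c['tvec']).ravel()
    out=[]
    for u,v in np.atleast_2d(uv):
        r=R.T@np.array([(u-c['cx'])/c['fx'],(v-c['cy'])/c['fy'],1]); out.append(o+r*(z-o[2])/r[2])
    return np.array(out)
def Q(th):
    """tool down, finger (tool y) axis at world angle th"""
    # R columns: x=(sin,-cos,0)*-1.. choose y=(c,s,0), z=(0,0,-1), x=y×z
    a=th; y=np.array([np.cos(a),np.sin(a),0]); z=np.array([0,0,-1.]); x=np.cross(y,z)
    from scipy.spatial.transform import Rotation as Ro
    q=Ro.from_matrix(np.c_[x,y,z]).as_quat(); return np.r_[q[3],q[:3]]
E
python3 - <<'E'
from h import *
import pickle
for n in("scene","side"):
    c,p,d=cam(n); cv2.imwrite(f"pics/{n}0.png",p); pickle.dump((c,p,d),open(n+"0.pkl","wb"))
s=env.get_state(); print(s['time'],s['orientation'],env.nose_length)
E
```

```text
0.1 [-9.02153960e-05  1.66611702e-01  9.86022219e-01 -8.45947043e-04] 0.0726
```

View pics/scene0.png

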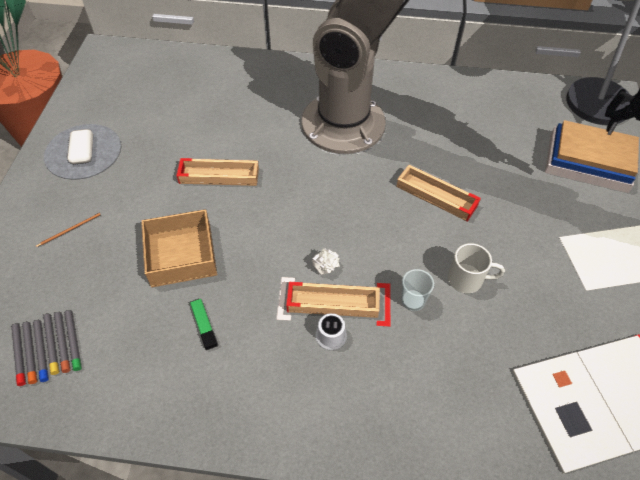

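View pics/side0.png

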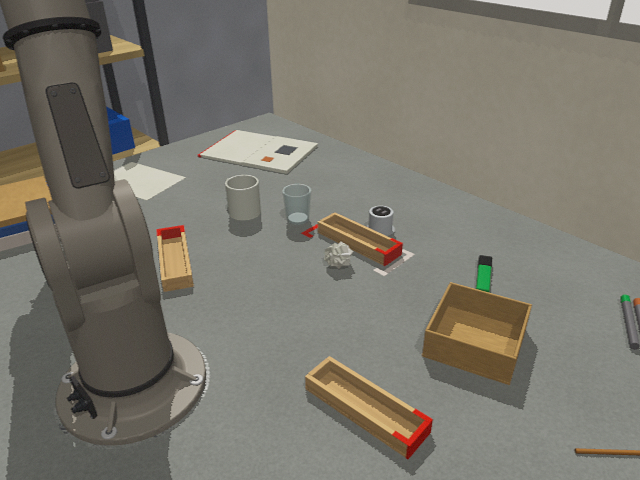

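Trays that could be meant, in the scene picture: (218,172), (438,192) and (334,299). The last lies in the tape marks, farthest from the base, with its red end at the white tape (left). Socket (331,330), ball (326,262), box (179,248), glass (417,288), highlighter (203,323).

```bash
python3 - <<'E'
from h import *
import pickle
c,p,d=pickle.load(open("scene0.pkl","rb"))
x0,y0,x1,y1=265,235,445,355
cv2.imwrite("pics/crop0.png",cv2.resize(p[y0:y1,x0:x1],None,fx=4.4,fy=4.4,interpolation=cv2.INTER_CUBIC))
f=lambda n,uv,z:print(n,np.round(p2w(c,uv,z)[:,:2],3).tolist())
f("base",[340,122],0)
f("trays",[[218,172],[438,192],[334,299]],.015)
f("ball",[326,262],.025);f("socket top",[331,324],.05)
f("box rim",[[142,222],[208,212],[216,262],[148,284]],.06)
f("glass",[416,288],.04);f("mug",[472,268],.04);f("pen",[[195,302],[210,345]],.01)
E
```

```text
base [[-0.005, -0.007]]
trays [[0.236, -0.297], [0.227, 0.266], [0.566, 0.041]]
ball [[0.479, 0.013]]
socket top [[0.645, 0.043]]
box rim [[0.449, -0.421], [0.4, -0.277], [0.533, -0.226], [0.608, -0.358]]
glass [[0.529, 0.217]]
mug [[0.461, 0.34]]
pen [[0.612, -0.262], [0.708, -0.205]]
```

View pics/crop0.png

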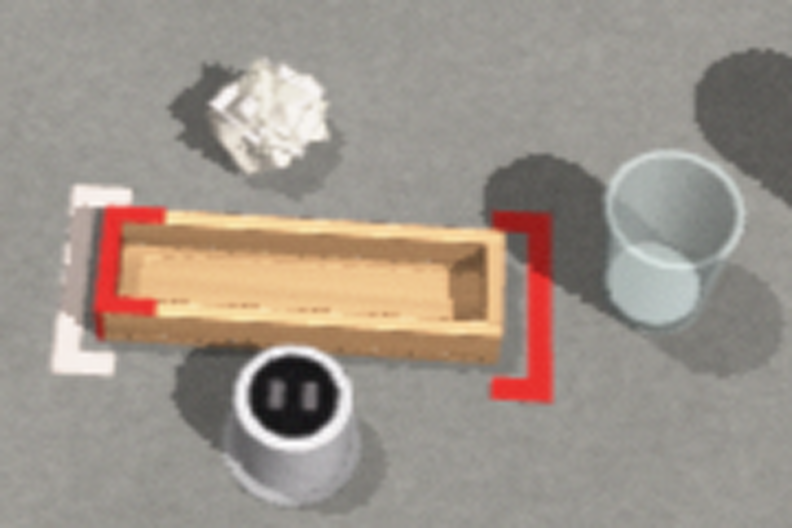

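The crop confirms the choice: pale tray with its red end at the white tape (crop 100,260), plain end at the red tape (500,290), socket on the far side, ball on the near side. Next: ball into the box.

```bash
python3 - <<'E'
from h import *
import pickle
c,p,d=pickle.load(open("scene0.pkl","rb"))
k=lambda a:np.array(a)/4.4+[265,235]
W=p2w(c,k([[72,186],[52,373]]),0)[:,:2]; R=p2w(c,k([[552,213],[552,402]]),0)[:,:2]
T=p2w(c,k([[108,207],[95,308],[505,230],[502,330]]),.03)[:,:2]
print("tape outer",W.round(3).tolist(),R.round(3).tolist(),"c",(W.mean(0)+R.mean(0))/2)
print("tray",T.round(3).tolist(),"c",T.mean(0)); a=T[2:].mean(0)-T[:2].mean(0); b=R.mean(0)-W.mean(0)
print("yaw tray",np.arctan2(*a[::-1]),np.linalg.norm(a),"tape",np.arctan2(*b[::-1]),np.linalg.norm(b))
ball=p2w(c,[326,261],.025)[0]; print(ball)
bc=np.array([.4975,-.32])
# box rim centre
q=Q(np.pi/2); 
for th in (np.pi/2,-np.pi/2):
  print(th,kin.inverse_kinematics([ball[0],ball[1],.2],Q(th)))
j=[(th,kin.inverse_kinematics([ball[0],ball[1],.2],Q(th))) for th in (np.pi/2,-np.pi/2)]
j=[(abs(x[6]),th) for th,x in j if x is not None]; th=min(j)[1]
env.reach([ball[0],ball[1],.2],Q(th)); env.movel([ball[0],ball[1],.078])
env.grip(0.0,25); print("open",env.get_state()['opening'],env.get_state()['gripper_force'])
env.movel([ball[0],ball[1],.24],.25); s=env.get_state();print(s['opening'],s['qpos'],s['time'])
cc,pp,dd=cam("scene"); pickle.dump((cc,pp,dd),open("s1.pkl","wb"))
cv2.imwrite("pics/s1.png",pp)
E
```

```text
tape outer [[0.518, -0.085], [0.626, -0.077]] [[0.501, 0.164], [0.609, 0.17]] c [0.56328619 0.04289061]
tray [[0.545, -0.061], [0.603, -0.058], [0.532, 0.139], [0.589, 0.141]] c [0.5671449  0.04027571]
yaw tray 1.6397578842377958 0.2000972616078072 tape 1.638817219945716 0.24895833019309044
[0.47594012 0.01228317 0.025     ]
1.5707963267948966 [-0.49908386  0.30701529  0.40609118  2.13870986 -0.18047904  0.7275928
  1.59613789]
-1.5707963267948966 [-0.93038615  0.45033935  0.98069976  2.16085207 -0.53280625  0.79233902
 -1.17736725]
open 0.05020399986488492 23.86063640937209
0.04988883171911383 [-1.01183033  0.38842986  1.0677728   2.13087121 -0.44983211  0.86926287
 -1.24498497] 4.725
```

```bash
python3 - <<'E'
from h import *
th=-1.24
env.reach([.4975,-.32,.24],Q(th)); env.movel([.4975,-.32,.112],.2); env.grip(.07); env.dwell(.2)
env.movel([.4975,-.32,.24],.3); env.grip(.03)
# look with wrist cam over tray
Cx=np.array([.45,.03])
env.reach([.47,.03,.36],Q(.07)) 
s=env.get_state(); print(s['qpos'].round(2) if hasattr(s['qpos'],'round') else s['qpos'],s['time'])
import pickle
for n in("scene","wrist"):
    c,p,d=cam(n); pickle.dump((c,p,d),open(n+"1.pkl","wb")); cv2.imwrite(f"pics/{n}1.png",p)
a=cv2.imread("pics/scene1.png");b=cv2.imread("pics/wrist1.png")
cv2.imwrite("pics/both1.png",np.vstack([cv2.resize(a[180:340,120:440],(640,320)),cv2.resize(b,(373,280)) if 0 else np.hstack([cv2.resize(b,(373,280)),np.zeros((280,267,3),np.uint8)])]))
E
```

```text
[-0.84  0.07  0.7   1.99 -0.05  1.1  -0.06] 9.7833
```

View pics/both1.png

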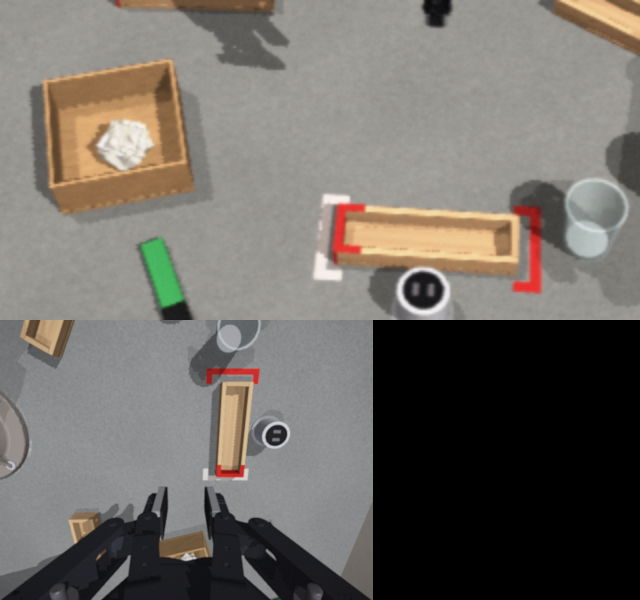

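The ball lies in the box. Now pinch the tray's red end wall, slide it toward the robot, and turn it about its centre.

```bash
cat > turn.py <<'E'
from h import *
import pickle
Z=.081; yaw=1.639; C=np.array([.567,.040]); r=.096; C2=np.array([.46,.03])
u=lambda f:np.array([np.cos(f),np.sin(f)])
f0=yaw-np.pi; g=C+r*u(f0)
env.reach([*g,.2],Q(f0)); print(env.get_state()['qpos'])
env.grip(.03); hit=env.movel([*g,.12],.2); hit=env.movel([*g,Z],.06,stop_force=8); print("hit",hit)
if hit: raise SystemExit
env.grip(0,60); s=env.get_state(); print(s['opening'],s['gripper_force'],s['force'])
if not .005<s['opening']<.012: raise SystemExit
env.movel([*(C2+r*u(f0)),Z],.1); print(env.get_state()['force'])
for f in np.linspace(f0,yaw,8)[1:]:
    try: env.movel([*(C2+r*u(f)),Z],.08,rot=Q(f))
    except env.PlanningError as e: print("plan",f,e); break
    s=env.get_state(); print(round(f,2),np.round(s['qpos'],2),s['opening'],np.round(s['force'],1))
print(s['time'])
c,p,d=cam("scene"); pickle.dump((c,p,d),open("s2.pkl","wb")); cv2.imwrite("pics/s2.png",p)
E
python3 turn.py
```

```text
[-0.622066    0.57304631  0.83463699  1.92917647 -0.54726614  0.88221895
 -1.00527312]
hit False
0.006371293798462176 60.63677430152893 [-0.3130162  -1.07037974  3.9027667 ]
[1.10294273 0.21851698 9.61859839]
-1.05 [-0.44  0.61  0.54  2.13 -0.6   0.55 -0.51] 0.006921794022961723 [-7.1 -3.6 17.2]
-0.6 [-0.4   0.62  0.43  2.06 -0.47  0.56 -0.24] 0.0064846245326225585 [-1.4 -3.1 11.8]
-0.16 [-0.39  0.62  0.32  2.01 -0.35  0.56  0.02] 0.0064778576065098 [-0.4 -1.5  7.8]
0.29 [-0.38  0.6   0.21  2.01 -0.22  0.55  0.28] 0.006475025256598871 [-0.  -1.3  8. ]
0.74 [-0.37  0.58  0.09  2.04 -0.1   0.53  0.54] 0.006530096320845661 [-0.1  0.3  8.1]
1.19 [-0.34  0.54 -0.02  2.1   0.03  0.5   0.81] 0.00658311167869522 [-0.9  1.   9. ]
1.64 [-0.29  0.51 -0.14  2.18  0.15  0.46  1.1 ] 0.0069774912648616835 [-0.5  0.5  9.6]
18.6917
```

```bash
python3 - <<'E'
from h import *
import pickle
env.grip(.03); s=env.get_state(); p0=s['tcp_pos']; env.movel([p0[0],p0[1],.2],.2)
env.reach([.46,-.12,.3],Q(.07))
c,p,d=cam("scene"); pickle.dump((c,p,d),open("s3.pkl","wb")); print(env.get_state()['time'])
x0,y0,x1,y1=255,190,455,340
cv2.imwrite("pics/crop3.png",cv2.resize(p[y0:y1,x0:x1],None,fx=4,fy=4,interpolation=cv2.INTER_CUBIC))
E
```

```text
20.9167
```

View pics/crop3.png

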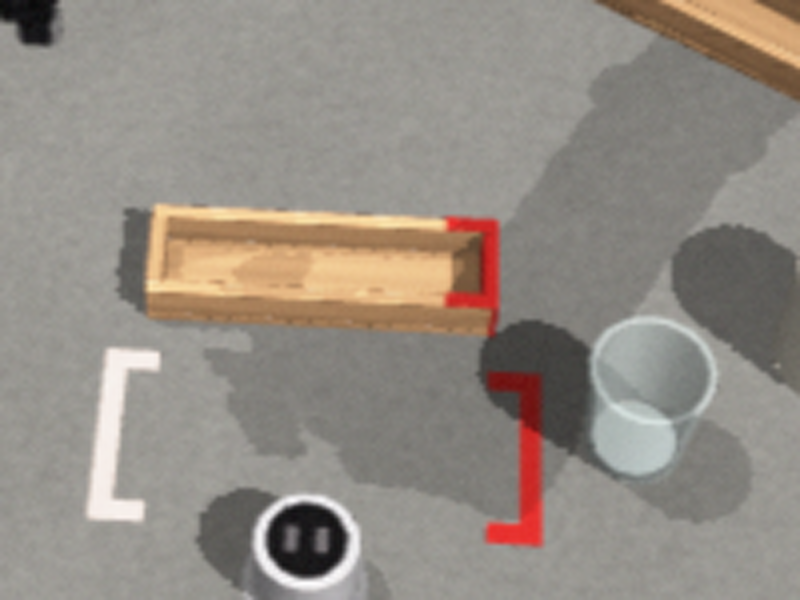

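The tray is turned, with red (crop 497,260) on the red-tape side. Measure tray and tape, then pinch the near long wall and slide it home.

```bash
cat > place.py <<'E'
from h import *
import pickle
c,p,d=pickle.load(open("s3.pkl","rb"))
k=lambda a:np.array(a)/4+[255,190]
W=p2w(c,k([[108,348],[88,519]]),0)[:,:2].mean(0); R=p2w(c,k([[541,373],[541,546]]),0)[:,:2].mean(0)
T=p2w(c,k([[155,205],[148,294],[498,219],[496,307]]),.03)[:,:2]
ya=lambda v:np.arctan2(v[1],v[0])
D=(W+R)/2; yd=ya(R-W); C=T.mean(0); y=ya(T[2:].mean(0)-T[:2].mean(0))
print("target",D,yd,np.linalg.norm(R-W),"tray",C,y,np.linalg.norm(T[2:].mean(0)-T[:2].mean(0)))
S=p2w(c,k([306,541]),.05)[0,:2]; n=np.array([-np.sin(yd),np.cos(yd)])
print("socket",S,"offset along n",(S-D)@n,"along a",(S-D)@[np.cos(yd),np.sin(yd)])
Z=.084
side=lambda f:np.array([-np.sin(f),np.cos(f)])  # a rotated +90: a~+y -> side~-x (near)
g=C+.026*side(y); th=y-np.pi/2
env.reach([*g,.2],Q(th)); env.grip(.03); env.movel([*g,.12],.2)
if env.movel([*g,Z],.06,stop_force=8): raise SystemExit("hit")
env.grip(0,50); s=env.get_state(); print(s['opening'],s['force'],s['qpos'])
if not .005<s['opening']<.012: raise SystemExit
t=D+.026*side(yd)
m=t+.04*side(yd)
env.movel([*m,Z],.08,rot=Q(yd-np.pi/2)); 
print("stop",env.movel([*t,Z],.05,stop_force=15)); s=env.get_state(); print(s['force'],s['time'])
c,p,d=cam("scene"); pickle.dump((c,p,d),open("s4.pkl","wb"))
env.grip(.03); env.movel([*t,.2],.2); env.reach([.46,-.12,.3],Q(.07))
c,p,d=cam("scene"); pickle.dump((c,p,d),open("s5.pkl","wb")); print(env.get_state()['time'])
x0,y0,x1,y1=255,220,435,355
cv2.imwrite("pics/crop5.png",cv2.resize(p[y0:y1,x0:x1],None,fx=4.4,fy=4.4,interpolation=cv2.INTER_CUBIC))
E
python3 place.py
```

```text
target [0.56303762 0.04309069] 1.6370634106702835 0.2476160717089088 tray [0.45687399 0.03303324] 1.6575401846772626 0.19849284810227616
socket [0.64821745 0.04451718] offset along n -0.08508733137877027 along a -0.004217127034030129
0.0065515883173842045 [-1.31163027  0.59701635  5.65318233] [-0.25655473  0.46048497  0.04855228  2.277105   -0.05482095  0.4042553
 -0.07621411]
stop True
[-2.51807764 -0.00914188  7.12106341] 24.7583
26.8083
```

View pics/crop5.png

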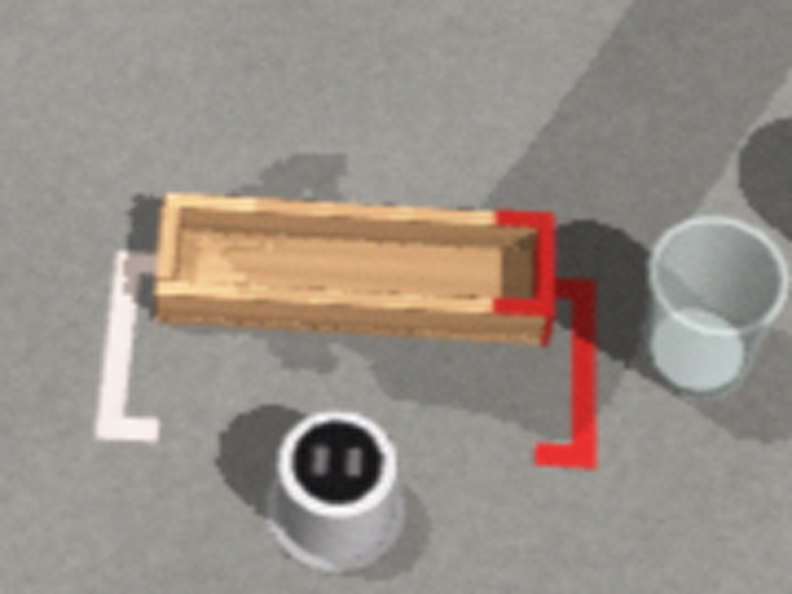

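The stop force tripped early; the tray (crop 355,260) is about 40 mm short of the marks. Regrip and finish without the stop.

```bash
sed -i 's/^c,p,d=pickle.load.*/c,p,d=pickle.load(open("s3.pkl","rb"));c5=pickle.load(open("s5.pkl","rb"))[0];k5=lambda a:np.array(a)\/4.4+[255,220]/; s/^T=.*/T=p2w(c5,k5([[167,195],[158,285],[553,212],[552,302]]),.03)[:,:2]/; s/^print("stop".*/env.movel([*t,Z],.04); s=env.get_state(); print(s["force"],s["time"])/; s/^m=.*/m=(g+t)\/2/; s/s5.pkl","wb"/s6.pkl","wb"/; s/crop5.png/crop6.png/' place.py; python3 place.py
```

```text
target [0.56303762 0.04309069] 1.6370634106702835 0.2476160717089088 tray [0.51667959 0.04016434] 1.6531270279062658 0.19841737125559067
socket [0.64821745 0.04451718] offset along n -0.08508733137877027 along a -0.004217127034030129
0.006791606389174453 [ 1.0124775  -0.21368139  5.43169625] [-0.22055884  0.51973224  0.02026574  2.13996717 -0.02164489  0.48057097
 -0.1015532 ]
[-8.62340585e+00 -3.48598436e-03  1.75529803e+01] 30.6083
32.625
```

View pics/crop6.png

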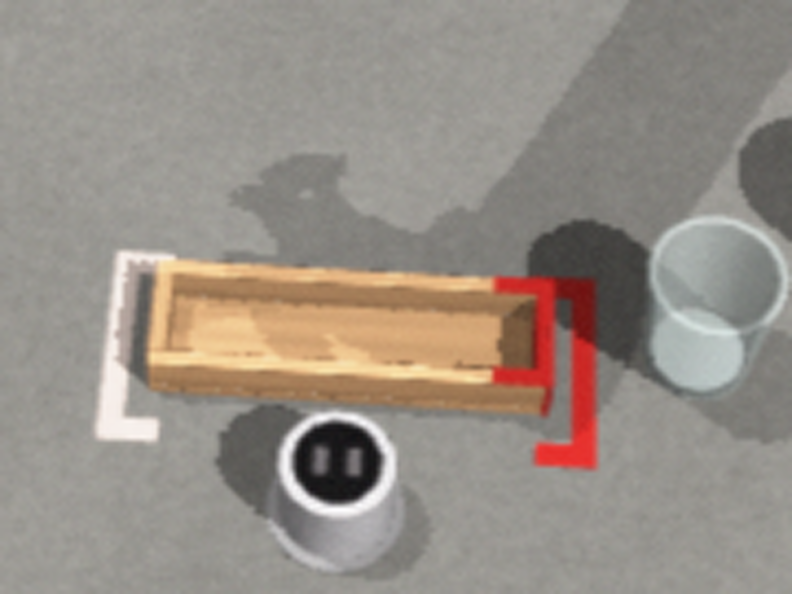

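The tray lies within the marks, its red end (crop 550,335) at the red tape; check numerically.

```bash
python3 - <<'E'
from h import *
import pickle
c=pickle.load(open("s6.pkl","rb"))[0]; k=lambda a:np.array(a)/4.4+[255,220]
T=p2w(c,k([[157,262],[149,352],[554,280],[552,370]]),.03)[:,:2]
O=p2w(c,k([[120,252],[97,440],[595,280],[597,468]]),0)[:,:2]
f=lambda X:(X[:2].mean(0),X[2:].mean(0))
(p,r),(w,d)=f(T),f(O); a=(d-w)/np.linalg.norm(d-w); m=(w+d)/2
print("plain err",p-(m-.1*a),"red err",r-(m+.1*a))
E
```

```text
plain err [-0.00596529 -0.00111174] red err [-0.0087094  -0.00134541]
```

```bash
python3 -c "
from h import *
print(job.job_done())"
```

```text
the job is handed in; nothing more can be done
None
```

I've handed the job in: the paper ball is in the scrap box, and the tray is turned and back in its tape marks, red end at the red tape, each end about 6–9 mm off its point by the last picture.

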